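Hold the belt tensioner of a tube-roller drive open

TASK

The cover and belt are off the tube-roller drive: push the orange thumb tab of the sprung blue tensioner arm away from the two belt pulleys, past the click of the red-knobbed brass plunger so that the plunger drops fully home behind the tooth, and stop short of the arm's end stop. Push it gently with the gripper, never pressing on the arm with more than 25 N (so do not pinch it), and finish still holding it pushed back there, with the gripper against it, so that a colleague can slip the new belt on; it springs back if let go. Do not touch the plunger or its block, and leave everything else where it stands.

Things in the scene. Friction and masses are not known exactly. Their poses are not given: they have to be found in the camera images.
- drive: Drive tray, aluminium plate 220 (x) x 330 (y) mm on feet, fixed, top face 22 mm above the table; origin under its centre. Its +x is roughly the way the tab is pushed. Two belt pulleys (black, white) stand along its -x edge, shaft ends 54 mm above the table. Nothing on the tray but the tab is higher than 64 mm.
- pivot (a point): Centre of the tensioner arm's pivot, at (20, -30) mm on the tray, 50 mm above the table; vertical axis.
- tensioner (a joint): Turn of the blue tensioner arm, rad: 0 at its rest pin, grows as the tab is pushed from the pulleys (clockwise from above), end stop at 0.90. At q the arm points, pivot to tab, along the tray's +y turned (0.45 - q) rad anticlockwise. It springs back: at the tab 4 N at rest, 8 N at the stop, up to 5 N more on the click. Bar 18 wide, top at 54 mm; white idler roller under it, 118 mm from the pivot.
- tab (a point): Orange thumb tab, an upright plate on the arm's end, 135 mm from the pivot: 8 mm thick (x, the push direction), 42 mm wide (y, along the arm, away from the pivot), free from 54 to 118 mm above the table; this point is its centre line 90 mm above the table. It turns with the arm. Push on its -x face, which looks to the pulleys.
- tooth (a point): Steel tooth, an upright pin 12 mm in diameter at the tip of the arm's short tail, 70 mm from the pivot, opposite the tab; point 42 mm above the table.
- click_block: Steel plunger guide, fixed on the tray; where it stands round the pivot varies. Origin on the pivot axis, 22 mm above the table; -y points along the plunger (block 94 to 118 mm out). With w its yaw minus the tray's, the tooth is opposite the plunger at tensioner = 0.45 - w (0.30 to 0.50); the plunger is lifted within 0.12 rad of that. The tooth's x in this frame is negative once past.
- plunger (a joint): Travel of the sprung brass plunger (the ratchet pawl, with a red knob at its outer end), m: 0 fully home, up to about 0.0035 pushed outward on the crest of the tooth, back to 0 once the tooth is past.
- tube_rack: purple tube rack block, 90 x 190 x 40, standing (mm), loose bystander; origin under its centre
- tip_box: turquoise pipette-tip box, 80 x 118, 63 high, tips to 69 (mm), loose bystander; origin under its centre
- glass_vial: clear glass vial, 36 diameter, 85 tall (mm), loose bystander; origin under its centre
- sample_jar: white jar with orange cap, 68 diameter, 85 tall (mm), loose bystander; origin under its centre
- screwdriver: screwdriver, 170 long, lying (origin under its middle, handle to its -x) (mm), loose bystander
- collar: brass collar, 28 outside diameter, 12 high, on the tray's near right corner (mm), loose bystander; origin under its centre
- spare_idler: spare white pulley, 32 diameter, 19 high, on the tray's far right corner (mm), loose bystander; origin under its centre

How it is judged:
By the outcome, as a careful person would: the job done as asked, in the order asked, and still so for the second after the job is handed in, while the arm keeps its last pose, push and grip.
It also fails if it takes over 38 s, if anything falls off the work surface, if the arm or the gripper's body presses on something with over 40 N, if the wrist force passes 120 N, or if a joint passes its speed limit or range.

ROBOT

A 7-joint arm with a two-finger parallel gripper is mounted at the origin on the work surface. World frame = base frame: x ahead of the robot, y to its left, z up, the work surface at z = 0. Lengths are in m, angles in rad, forces in N, time in s.
With the tool pointing down it reaches from about 0.425 to 0.875 m from the base axis. Payload 9.9 kg.
Tool frame: the origin (TCP) lies between the finger pads; the fingertips stand env.tips_ahead ahead of it and the grasp point (between the pads) lies 11 mm behind it (env.tips_ahead is the distance from the TCP to the fingertips, in m); z points along the fingers, y is the line along which they close (so a half turn about z gives the same grasp; the last joint's range is limited). The gripper opens to 85 mm and grips with 20 to 120 N. Pads are 22 mm wide; open, the fingers measure 114 mm over their backs; the gripper's body (76 mm by 85 mm) begins 54 mm behind the grasp point. The pads swing forward as they close: fully open they stand 13 mm farther back than shut.
Start: joints at [1.171, 0.576, 0.025, 1.437, -0.015, 1.129, -0.057], TCP at [0.21, -0.642, 0.239] pointing down, gripper open.
Joint ranges: [-2.76, 2.76], [-0.34, 2.15], [-1.52, 1.57], [0.19, 2.46], [-1.09, 4.23], [0.17, 1.99], [-2.82, 2.82]. Speed limits (rad/s): [2.22, 2.22, 3.01, 3.01, 3.14, 3.14, 3.14].

INTERFACE

Orientations are given as a rotation vector (axis times angle).
In Python, from station import env gives the robot as it stands. The module is installed in compiled form; this text tells all that it offers.
- The arm moves only by the tool apply_moves, never from a script. Its argument "deltas" is a list of rows, each a list of 5 numbers: the shift along the tool's x, y, z in cm, then the turn about the tool's z in rad, then the gripper command: -1 is shut, 1 is fully open, values between are in proportion. A call has 1 to 12 rows; each row is the pose to reach, as a shift and turn from the pose commanded when the call began, along the tool's axes at that moment; what a row does not reach only later rows make up. A row lasts 1/8 s, in which the tool goes at most 62.5 mm and 10.7 degrees, less where a joint would pass 70% of its speed; a pose out of reach is approached as far as the arm can. A call with a gripper value outside its range is refused whole. The fingers move at their own pace and stop on an object; "force" is the grip in N (left out, the last holds). Time passes only in rows, so rows that repeat a pose let the fingers close. It gives the time, the measured TCP pose, the force, the opening and the grip force at its end, in the units of the state.
- env.get_obs(): the state, without advancing time (a new reading comes with each control period).
- env.snapshot(name): name is "scene" or "top"; returns a dict with "pixels" (420x560x3 uint8, red, green, blue), "intrinsics" (3x3 intrinsics, pixels), "xyz" and "rotation" of the camera in the world. Camera axes: x right, y up, looking along -z (the intrinsics and any distortion apply to the point x, -y, -z); pixel columns grow to the right and rows downward; lengths in m; the calibration is good to about 2 mm. A picture is of the moment at which its call begins. There is no depth.
- env.finish_job(): hands the job in; it is judged then, once.
The state is a dict: "time": time; "joints": joint angles; "dq": joint speeds; "tau": joint torques, N m; "eef_pos": TCP position; "ee_rot": TCP orientation; "ft_force": force on the tool from outside, world axes, zero at the start; "torque": the same for the moment, N m; "finger_gap": opening from 0.0 (shut) to 1.0 (fully open); "finger_force": force on a finger pad.
Only numpy, scipy, OpenCV 4.12 (cv2) and the standard library are available. Lean on these libraries where they do the work, as an engineer would, in place of code of your own. Each camera call takes 0.05 s, during which the arm holds its last target. There are 200 camera calls.

## Working session

There is one attempt and no reset: what is moved stays moved. The work goes in short steps, Python scripts to look and compute and a tool call to move; the robot and the scene stay as the last step left them, time stands still between calls to the robot, and variables do not carry over. Pictures are saved under pics/ and viewed, at most 10 in all, crops included, and the job is handed in when it is done.

Besides the shell and the picture viewer there is one more tool, called as a command line: name --pt "numbers of a row" for each row, then --argument value for the rest. apply_moves: Moves the arm, as the interface text tells. Its arguments: {"type":"object","properties":{"deltas":{"type":"array","items":{"type":"array","items":{"type":"number"}}},"force":{"type":"number"}},"required":["deltas"]}

```bash
mkdir -p pics
cat > h.py <<'E'
from station import env
import numpy as np, cv2
def snap(n,f):
    s=env.snapshot(n); cv2.imwrite(f'pics/{f}.png',cv2.cvtColor(s['pixels'],cv2.COLOR_RGB2BGR)); 
    np.savez(f'pics/{f}.npz',**{k:np.array(v) for k,v in s.items()}); return s
def ray(s,u,v,z):
    d=np.linalg.inv(s['intrinsics'])@[u,v,1]; d=np.array(s['rotation'])@[d[0],-d[1],-d[2]]
    c=np.array(s['xyz']); return c+d*(z-c[2])/d[2]
def proj(s,p):
    q=np.array(s['rotation']).T@(np.array(p)-s['xyz']); q=np.array(s['intrinsics'])@[q[0],-q[1],-q[2]]; return q[:2]/q[2]
E
python3 - <<'E'
from h import *
for n in('top','scene'):
    s=snap(n,n+'0'); print(s.keys(),s['xyz'],s['rotation'],s['intrinsics'])
print(env.get_obs(),env.tips_ahead)
E
```

```text
dict_keys(['pixels', 'intrinsics', 'xyz', 'rotation']) [0.41527181 0.00556123 1.49366176] [ 0.04532732 -0.03408731 -1.59903934] [[518.01910966   0.         276.70508436]
 [  0.         518.01910966 204.41327243]
 [  0.           0.           1.        ]]
dict_keys(['pixels', 'intrinsics', 'xyz', 'rotation']) [0.95893777 0.83226084 1.06746422] [0.26379719 0.99379497 2.44466677] [[510.1996955    0.         279.76794954]
 [  0.         510.1996955  208.97357898]
 [  0.           0.           1.        ]]
{'time': 0.1, 'joints': array([ 1.17121712,  0.57644269,  0.024828  ,  1.43785178, -0.01500691,
        1.12900664, -0.05648612]), 'dq': array([-3.50789537e-04, -1.62327286e-03,  9.50009559e-06, -2.69879314e-03,
        7.32033307e-04, -1.25226166e-03, -1.99909531e-03]), 'tau': array([ 5.57376479e-03, -7.67302322e+01,  2.25781113e+00, -2.86607873e+01,
        1.59095158e-02,  8.52654601e-03,  2.58934131e-05]), 'eef_pos': array([ 0.20951743, -0.64122716,  0.23852223]), 'ee_rot': array([-3.10102477e+00, -4.93823386e-01,  4.71132521e-04]), 'ft_force': array([-0.07455023,  0.41690876,  0.36150971]), 'torque': array([-0.00294487,  0.03092091, -0.02582646]), 'finger_force': 0.0, 'finger_gap': 1.0043713785726998} 0.008
```

View pics/top0.png

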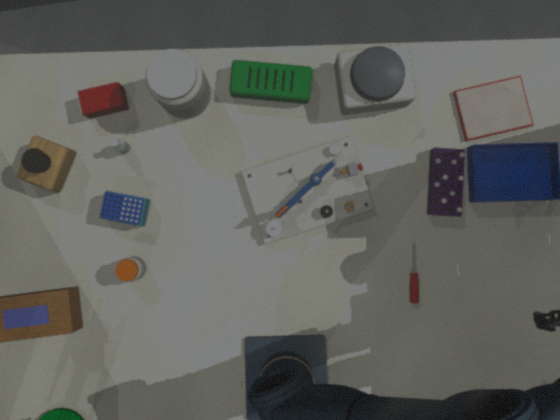

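View pics/scene0.png

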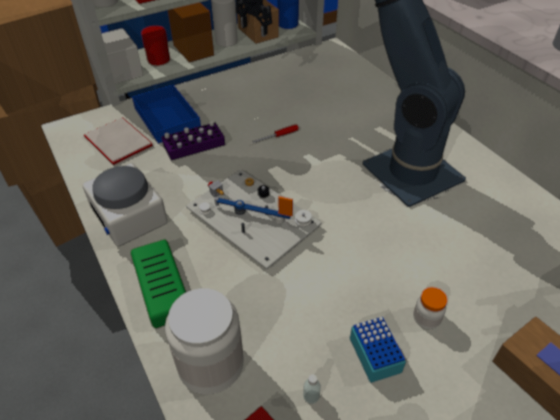

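The top view shows the tray around (305,190), with the pivot near (318,180) and the orange tab near (280,212). In the scene view the tab is at (286,206). I'll enlarge both crops.

```bash
sed -i "s/^def ray/from scipy.spatial.transform import Rotation as R\ndef ray/; s/np.array(s\['rotation'\])/R.from_rotvec(s['rotation']).as_matrix()/" h.py
python3 - <<'E'
import cv2
a=cv2.imread('pics/top0.png')[125:255,225:390]; b=cv2.imread('pics/scene0.png')[160:275,175:335]
f=lambda i,k:cv2.convertScaleAbs(cv2.resize(i,None,fx=k,fy=k,interpolation=cv2.INTER_CUBIC),alpha=1.4)
cv2.imwrite('pics/a.png',f(a,4.5)); cv2.imwrite('pics/b.png',f(b,5))
E
```

```text
(no output)
```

View pics/a.png

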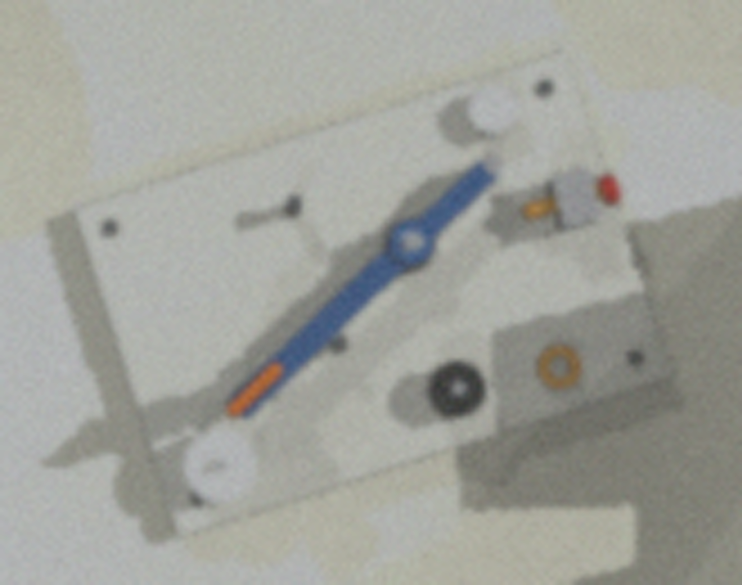

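View pics/b.png

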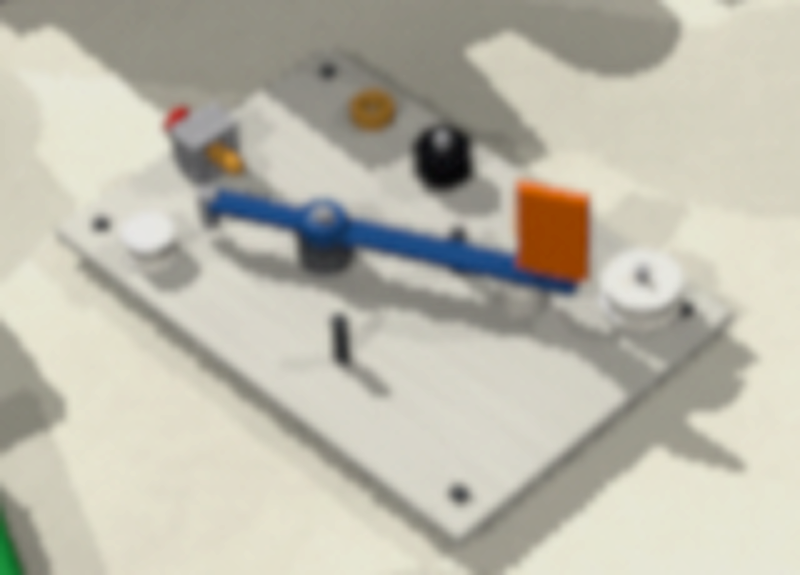

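Run:
```python
from h import *
s=dict(np.load('pics/top0.npz')); t=dict(np.load('pics/scene0.npz'))
A=lambda u,v,z:ray(s,225+(u+.5)/4.5-.5,125+(v+.5)/4.5-.5,z)
B=lambda u,v,z:ray(t,175+(u+.5)/5-.5,160+(v+.5)/5-.5,z)
def fit(P,z,W):
    W=np.array(W)/1e3;P=np.array(P)[:,:2]
    Wc=W-W.mean(0);Pc=P-P.mean(0);th=np.arctan2((Wc[:,0]*Pc[:,1]-Wc[:,1]*Pc[:,0]).sum(),(Wc*Pc).sum())
    c,n=np.cos(th),np.sin(th);M=np.array([[c,-n],[n,c]]);o=P.mean(0)-M@W.mean(0)
    print('tray yaw',th,'org',o,'res mm',1e3*np.linalg.norm(W@M.T+o-P,axis=1)); return th,o,M
# corners: top: far-left(+x,+y), far-right(+x,-y), near-left(-x,+y)
a=fit([A(75,213,.022),A(560,50,.022),A(175,538,.022),A(412,242,.056)],.022,[[110,165],[110,-165],[-110,165],[20,-30]])
b=fit([B(458,540,.022),B(60,232,.022),B(733,315,.022),B(323,215,.056)],.022,[[110,165],[110,-165],[-110,165],[20,-30]])
for th,o,M in(a,b): print('pivot',o+M@[.02,-.03])
print('pivotA',A(412,242,.056),'B',B(323,215,.056))
p=A(412,242,.056)
tt=A(256,390,.118);d=tt-p;print('tab top A',tt,np.hypot(*d[:2]),'ang from +y',np.arctan2(-d[0],d[1]))
tb=(B(520,184,.118)+B(588,195,.118))/2;pb=B(323,215,.056);d=tb-pb;print('tab B',tb,np.hypot(*d[:2]),np.arctan2(-d[0],d[1]))
for n,u,v,z in(('knob',608,188,.042),('block',573,190,.055),('rod',537,210,.045),('tooth',492,160,.05)):
    d=A(u,v,z)-p; print(n,np.hypot(*d[:2]),'w+yaw',np.arctan2(d[0],-d[1]))
print(proj(s,[.21,-.64,.2]))
```

```text
tray yaw 0.28814111092163075 org [ 0.52860671 -0.07297002] res mm [3.56242702 2.52224413 2.32843799 1.405558  ]
tray yaw 0.28059691570879614 org [ 0.52602932 -0.07119595] res mm [1.56281957 5.87638076 2.94792239 3.81092577]
pivot [ 0.55630729 -0.09604982]
pivot [ 0.553555   -0.09448407]
pivotA [ 0.55722769 -0.09711212  0.056     ] B [ 0.55232147 -0.09808984  0.056     ]
tab top A [0.46611903 0.00216498 0.118     ] 0.1347469034526051 ang from +y 0.7425197596227341
tab B [0.4628436  0.00400029 0.118     ] 0.13575229238615513 0.719656092304666
knob 0.12844916244052196 w+yaw 0.24912824560821006
block 0.10498887521192743 w+yaw 0.28489274008526194
rod 0.08151274178824998 w+yaw 0.23313878551020184
tooth 0.07223184742596944 w+yaw 0.7709180270991236
[544.84247554 306.32624279]
```

```bash
cat >> h.py <<'E'
piv=np.array([.5555,-.0963]); yaw=.285
def pose(q,back,r=.135):  # TCP xy + tool-x heading, 'back' from tab centre line
    f=yaw+.45-q; return piv+r*np.array([-np.sin(f),np.cos(f)])-back*np.array([np.cos(f),np.sin(f)]),f
def delta(xy,f,z):
    o=env.get_obs();M=R.from_rotvec(o['ee_rot']).as_matrix(); p=o['eef_pos']
    a=np.arctan2(M[1,0],M[0,0]); d=M.T@(np.array([*xy,z])-p)*100
    return np.round(d,2),round(-(f-a),3)
E
python3 - <<'E'
from h import *
xy,f=pose(0,.028); print(xy,f,delta(xy,f,.2385),delta(xy,f,.085))
E
```

```text
[ 0.44419947 -0.01492929] 0.735 (array([ 41.76, -52.24,   0.08]), np.float64(-0.419)) (array([ 41.76, -52.22,  15.43]), np.float64(-0.419))
```

apply_moves --pt "1.5 -2 0 0 -1" --pt "5 -6 0 -0.04 -1" --pt "9 -11 0 -0.08 -1" --pt "13 -16 0 -0.12 -1" --pt "17 -21 0 -0.16 -1" --pt "21 -26 0 -0.2 -1" --pt "25 -31 0 -0.24 -1" --pt "29 -36 0 -0.28 -1" --pt "33 -41 0 -0.32 -1" --pt "37 -46 0 -0.36 -1" --pt "40 -50 0 -0.4 -1" --pt "41.8 -52.2 0 -0.42 -1" --force 20

```text
time: 1.6
eef_pos: [0.4454, -0.012, 0.2393]
ee_rot: [-2.928, -1.137, -0.001]
ft_force: [0.7, -0.6, -1.0]
finger_gap: 0.0
finger_force: 0.0
```

Run:
```python
from h import *
xy,f=pose(0,.028); o=env.get_obs();print(o['time'],o['eef_pos'],o['finger_gap'],o['joints'],o['ft_force'],env.tips_ahead,delta(xy,f,.085))
s=snap('scene','s1');c=cv2.imread('pics/s1.png')[100:290,150:400];cv2.imwrite('pics/c.png',cv2.resize(c,None,fx=3,fy=3,interpolation=cv2.INTER_CUBIC))
```

```text
1.6 [ 0.44539438 -0.0120229   0.23931936] 0.00011630771625932779 [ 0.17906674  0.24725814 -0.3216472   2.00237948  0.0972643   0.9060449
 -1.02329078] [ 0.68119892 -0.57673284 -0.97835719] 0.008 (array([-0.3 ,  0.14, 15.43]), np.float64(0.006))
```

View pics/c.png

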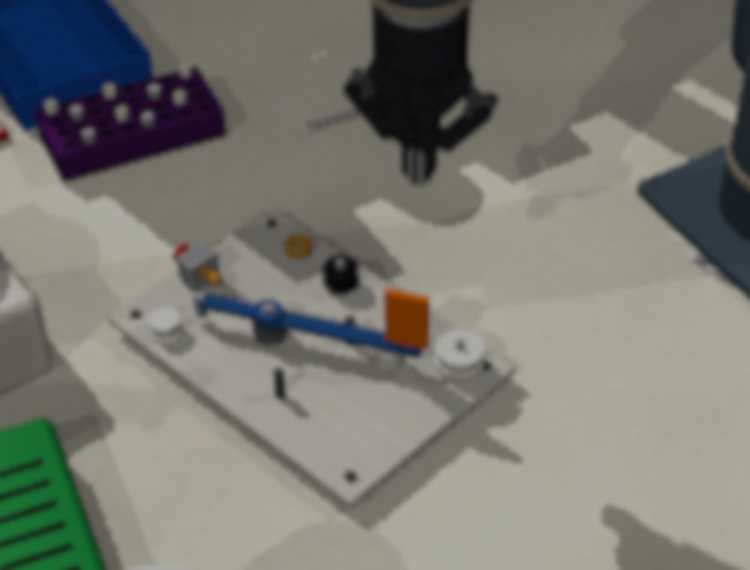

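The gripper is shut above the pulley side of the tab, with its tip at crop (418,180) and the tab at (407,318). Now I descend clear of the tab.

apply_moves --pt "-0.1 0.1 2 0 -1" --pt "-0.2 0.1 5 0 -1" --pt "-0.3 0.1 8 0 -1" --pt "-0.3 0.1 10.5 0 -1" --pt "-0.3 0.1 12.5 0 -1" --pt "-0.3 0.1 14 0 -1" --pt "-0.3 0.1 15 0 -1" --pt "-0.3 0.1 15.4 0 -1" --pt "-0.3 0.1 15.4 0 -1"

```text
time: 2.78
eef_pos: [0.4433, -0.0184, 0.0853]
ee_rot: [-2.931, -1.13, 0.0]
ft_force: [0.2, -0.1, 0.7]
finger_gap: -0.002
finger_force: 0.0
```

Run:
```python
from h import *
o=env.get_obs();print(o['eef_pos'],o['ft_force'],o['torque'],o['joints'])
for q in np.arange(0,.8,.05):
    xy,f=pose(q,.015); d,t=delta(xy,f,.085); print(round(q,2),d,t)
```

```text
[ 0.44331007 -0.01842058  0.08534678] [ 0.15573488 -0.14102538  0.70094223] [-0.04455586  0.02687428  0.02550567] [ 0.10906075  0.47786771 -0.24268417  2.20297403  0.23950102  0.48474619
 -1.15518748]
0.0 [ 1.6  -0.2   0.03] 0.001
0.05 [ 2.28 -0.26  0.03] 0.051
0.1 [ 2.96 -0.28  0.03] 0.101
0.15 [ 3.63 -0.27  0.03] 0.151
0.2 [ 4.31 -0.23  0.03] 0.201
0.25 [ 4.99 -0.15  0.03] 0.251
0.3 [ 5.66 -0.04  0.03] 0.301
0.35 [6.32 0.11 0.03] 0.351
0.4 [6.98 0.29 0.03] 0.401
0.45 [7.62 0.5  0.03] 0.451
0.5 [8.26 0.74 0.03] 0.501
0.55 [8.88 1.01 0.03] 0.551
0.6 [9.48 1.32 0.03] 0.601
0.65 [10.07  1.65  0.03] 0.651
0.7 [10.65  2.02  0.03] 0.701
0.75 [11.2   2.41  0.03] 0.751
```

apply_moves --pt "0.3 0 0 0 -1" --pt "0.6 -0.1 0 0 -1" --pt "0.9 -0.1 0 0 -1" --pt "1.1 -0.2 0 0 -1" --pt "1.3 -0.2 0 0 -1" --pt "1.5 -0.2 0 0 -1" --pt "1.7 -0.2 0 0.01 -1" --pt "1.9 -0.2 0 0.02 -1" --pt "2.1 -0.25 0 0.035 -1" --pt "2.3 -0.26 0 0.05 -1" --pt "2.3 -0.26 0 0.05 -1"

```text
time: 4.15
eef_pos: [0.4587, -0.0009, 0.0852]
ee_rot: [-2.959, -1.056, 0.0]
ft_force: [-3.0, -3.3, -1.2]
finger_gap: -0.0
finger_force: 0.0
```

Run:
```python
from h import *
o=env.get_obs();print(o['eef_pos'],o['ft_force'],o['torque'])
for q in np.arange(0.05,.8,.05):
    xy,f=pose(q,.015); d,t=delta(xy,f,.085); print(round(q,2),d,t)
```

```text
[ 0.45866276 -0.00090795  0.08522593] [-3.01651938 -3.26020833 -1.16000019] [-0.46600499  0.67096628 -0.00165662]
0.05 [-0.04  0.01  0.02] 0.001
0.1 [ 0.64 -0.04  0.02] 0.051
0.15 [ 1.32 -0.07  0.02] 0.101
0.2 [ 2.   -0.06  0.02] 0.151
0.25 [ 2.68 -0.01  0.02] 0.201
0.3 [3.35 0.06 0.02] 0.251
0.35 [4.02 0.18 0.02] 0.301
0.4 [4.68 0.32 0.02] 0.351
0.45 [5.34 0.5  0.02] 0.401
0.5 [5.99 0.71 0.02] 0.451
0.55 [6.62 0.95 0.02] 0.501
0.6 [7.24 1.22 0.02] 0.551
0.65 [7.85 1.53 0.02] 0.601
0.7 [8.44 1.86 0.02] 0.651
0.75 [9.01 2.23 0.02] 0.701
```

Contact shows about 4.4 N along the push direction, as expected at rest. Now I follow the arc.

apply_moves --pt "0.35 -0.03 0 0.025 -1" --pt "0.7 -0.05 0 0.05 -1" --pt "1.05 -0.06 0 0.08 -1" --pt "1.35 -0.07 0 0.1 -1" --pt "1.7 -0.07 0 0.13 -1" --pt "2.0 -0.06 0 0.15 -1" --pt "2.35 -0.04 0 0.175 -1" --pt "2.7 -0.01 0 0.2 -1" --pt "3.0 0.03 0 0.225 -1" --pt "3.35 0.06 0 0.25 -1"

```text
time: 5.4
eef_pos: [0.4849, 0.0196, 0.0853]
ee_rot: [3.068, 0.677, -0.001]
ft_force: [-4.5, -5.0, -0.2]
finger_gap: 0.001
finger_force: 0.0
```

apply_moves --pt "0.3 -0.02 0 0.02 -1" --pt "0.6 -0.04 0 0.045 -1" --pt "0.6 -0.04 0 0.045 -1"

```text
time: 5.78
eef_pos: [0.4901, 0.0228, 0.0853]
ee_rot: [3.082, 0.609, -0.001]
ft_force: [-4.5, -2.5, 0.7]
finger_gap: 0.005
finger_force: 0.0
```

Run:
```python
from h import *
o=env.get_obs();print(o['eef_pos'],o['ft_force'],o['torque'])
for q in np.arange(0.3,.8,.05):
    xy,f=pose(q,.015); d,t=delta(xy,f,.085); print(round(q,2),d,t)
```

```text
[0.49013994 0.02279686 0.08526586] [-4.53329549 -2.54105272  0.69473904] [-0.57312487  0.94174548 -0.09292485]
0.3 [-0.59  0.08  0.03] -0.045
0.35 [ 0.08 -0.01  0.03] 0.005
0.4 [ 0.76 -0.06  0.03] 0.055
0.45 [ 1.44 -0.08  0.03] 0.105
0.5 [ 2.12 -0.07  0.03] 0.155
0.55 [ 2.8  -0.02  0.03] 0.205
0.6 [3.47 0.06 0.03] 0.255
0.65 [4.14 0.17 0.02] 0.305
0.7 [4.8  0.32 0.02] 0.355
0.75 [5.46 0.5  0.02] 0.405
```

apply_moves --pt "0.25 -0.03 0 0.02 -1" --pt "0.5 -0.05 0 0.04 -1" --pt "0.75 -0.06 0 0.055 -1" --pt "1.0 -0.07 0 0.075 -1" --pt "1.25 -0.08 0 0.09 -1" --pt "1.5 -0.08 0 0.11 -1" --pt "1.75 -0.08 0 0.13 -1" --pt "2.0 -0.07 0 0.145 -1"

```text
time: 6.78
eef_pos: [0.5072, 0.0308, 0.0851]
ee_rot: [3.118, 0.383, -0.004]
ft_force: [-7.6, -3.9, 1.5]
finger_gap: -0.002
finger_force: 0.0
```

apply_moves --pt "0.25 0 0 0.02 -1" --pt "0.5 0 0 0.035 -1" --pt "0.75 0.02 0 0.055 -1" --pt "1.0 0.04 0 0.07 -1" --pt "1.2 0.06 0 0.09 -1" --pt "1.4 0.08 0 0.1 -1"

```text
time: 7.52
eef_pos: [0.5214, 0.0349, 0.0851]
ee_rot: [-3.132, -0.229, 0.002]
ft_force: [-7.0, 1.7, 0.4]
finger_gap: -0.003
finger_force: 0.0
```

Run:
```python
from h import *
o=env.get_obs();print(o['eef_pos'],o['ft_force'],o['torque'])
for q in np.arange(0.5,.85,.05):
    xy,f=pose(q,.015); d,t=delta(xy,f,.085); print(round(q,2),d,t)
```

```text
[0.5214131  0.03488391 0.08514527] [-6.95472035  1.71869086  0.36459662] [ 0.23704384  1.33939612 -0.02107115]
0.5 [-1.23  0.16  0.02] -0.089
0.55 [-0.56  0.04  0.02] -0.039
0.6 [ 0.11 -0.04  0.01] 0.011
0.65 [ 0.79 -0.09  0.01] 0.061
0.7 [ 1.47 -0.11  0.01] 0.111
0.75 [ 2.15 -0.09  0.01] 0.161
0.8 [ 2.82 -0.04  0.01] 0.211
```

q is about 0.59 and I continue to about 0.74.

apply_moves --pt "0.25 -0.02 0 0.02 -1" --pt "0.5 -0.05 0 0.04 -1" --pt "0.75 -0.07 0 0.055 -1" --pt "1.0 -0.08 0 0.075 -1" --pt "1.25 -0.09 0 0.095 -1" --pt "1.5 -0.1 0 0.115 -1" --pt "1.75 -0.1 0 0.13 -1" --pt "1.9 -0.1 0 0.145 -1" --pt "1.9 -0.1 0 0.145 -1" --pt "1.9 -0.1 0 0.145 -1"

```text
time: 8.78
eef_pos: [0.5398, 0.0384, 0.0851]
ee_rot: [-3.141, -0.002, 0.003]
ft_force: [-7.6, 0.9, 0.4]
finger_gap: -0.003
finger_force: 0.0
```

Run:
```python
from h import *
o=env.get_obs();print(o['time'],o['eef_pos'],o['ft_force'],o['torque'])
k=lambda i,y,x,h,w,f:cv2.convertScaleAbs(cv2.resize(i[y:y+h,x:x+w],None,fx=f,fy=f,interpolation=cv2.INTER_CUBIC),alpha=1.3)
snap('top','t2');snap('scene','s2')
a=k(cv2.imread('pics/t2.png'),125,225,130,165,4.5);cv2.imwrite('pics/t2c.png',a)
cv2.imwrite('pics/s2c.png',k(cv2.imread('pics/s2.png'),140,175,130,160,4.5))
```

```text
8.775 [0.5398336  0.03842581 0.08510921] [-7.61875883  0.93340772  0.35989407] [ 0.10497696  1.39224119 -0.06011984]
```

View pics/t2c.png

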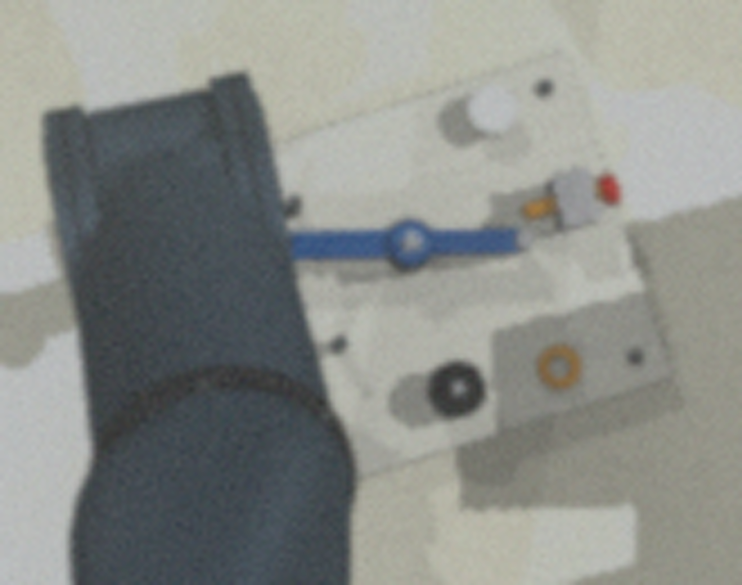

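View pics/s2c.png

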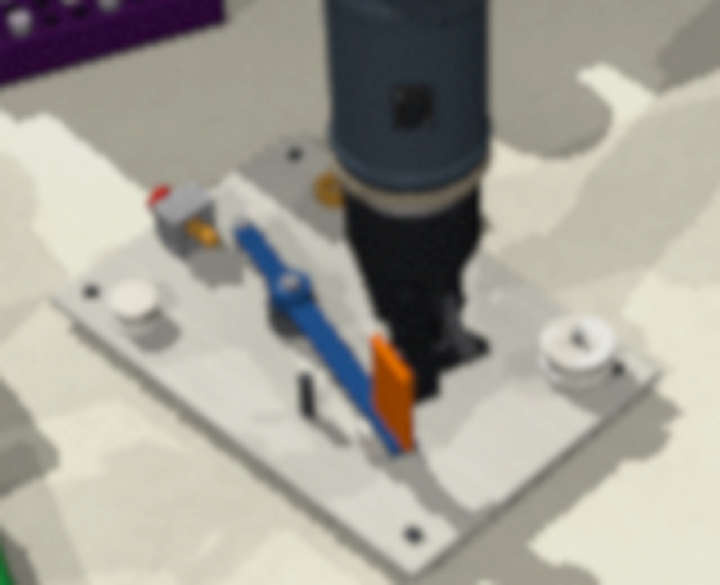

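The tooth at (522,238) in the top crop is well past the plunger tip at (527,210). The arm is short of the black stop post and the gripper rests on the tab at 7.6 N, which is the spring load alone. I'm handing it in.

```bash
python3 -c "
from station import env
print(env.finish_job())"
```

```text
the job is handed in; nothing more can be done
None
```

The job is handed in: the tensioner is pushed past the click to about 0.73 rad, short of the 0.90 end stop, with the shut gripper still holding the tab at about 8 N; the last pictures show the tooth past the plunger, but I inferred the plunger being home from the force and geometry, not from a direct reading.

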